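Park the spice carousel in its corner and turn the marked jar to the front

TASK

Slide the spice carousel across the worktop, without lifting or tipping it, until its square base sits square and flush against both rails of the wooden corner stop. Then turn its turntable until the jar with the yellow sticker on its lid stands at the front, directly behind the orange pointer of the base, and finish holding the turntable still by its knob, with the base still flush in the corner: do not let go at the end. Leave the mug, timer, remote control, torch and keys where they are.

Things in the scene. Friction and masses are not known exactly. Their poses are not given: they have to be found in the camera images.
- corner_stop: Fixed L-shaped light wood stop. Origin: its inner corner, at worktop level. The back rail runs along its -y axis (inner face x = 0), the left rail along its -x axis (inner face y = 0); rails 180 mm long, 24 mm high, 14 mm thick. Open to the robot and the right. The carousel's +x side belongs on the back rail, its +y side on the left rail. Yaw up to 0.15 rad.
- carousel: Loose spice carousel, 0.8 to 1 kg: grey base 176 mm square, 18 mm thick, on slippery glides (slides at 1 to 2 N; squares itself when pushed on a rail). Origin: under the base on the turning axis; front is -x, with an orange pointer out to 108 mm. Flush: origin at (-88, -88) mm in the corner stop's frame, axes parallel. Starts up to 0.35 rad askew. Six fixed jars, tops 136 mm above the worktop.
- turntable (a joint): Angle of the wooden turntable (80 mm radius) on the base, rad, growing anticlockwise from above. 0 or any full turn (6.283): marked jar at the front, behind the pointer. Marked jar's axis in the carousel's frame: (-55 cos q, -55 sin q) mm. Turns freely both ways, friction about 0.03 N m, stays where left.
- knob: Light wooden round knob on the carousel's central post, fixed to the turntable: 40 mm in diameter, 38 mm high. Origin: middle of its underside, 152 mm above the worktop on the turning axis. Gripped from above it serves to slide the carousel and to turn the turntable; keep the fingertips above 140 mm to clear the jars.
- knob_centre (a point): Centre of that knob, 171 mm above the worktop on the turning axis.
- marked_lid (a point): Middle of the lid of the marked jar: the red-lidded spice jar with a green label and a round yellow sticker (32 mm) on its lid, 137 mm above the worktop.
- mug_middle (a point): Centre of a pale mug (82 mm wide, 106 mm high), left of the work. Bystander, loose.
- timer: White kitchen timer, 61 mm wide, 58 mm high; origin under its centre. Bystander, loose.
- remote: Black remote control, 163 x 48 x 19 mm; origin under its centre. Bystander, loose.
- torch: Black torch lying, 103 mm long, 30 mm thick; origin under its centre. Bystander, loose.
- keys: Bunch of keys lying flat, about 110 x 121 mm; origin under its centre. Bystander, loose.

How it is judged:
By the outcome, as a careful person would: the job done as asked, in the order asked, and still so for the second after the job is handed in, while the arm keeps its last pose, push and grip.
It also fails if it takes over 61 s, if anything falls off the work surface, if the arm or the gripper's body presses on something with over 40 N, if the wrist force passes 120 N, or if a joint passes its speed limit or range.

ROBOT

A 6-joint arm with a two-finger parallel gripper is mounted at the origin on a cart in front of the work surface, level with it; the furniture and walls round the work are solid. World frame = base frame: x ahead of the robot, y to its left, z up, the work surface at z = 0. Lengths are in m, angles in degrees, forces in N, time in s.
With the tool pointing down it reaches from about 0.375 to 0.75 m from the base axis. Payload 9 kg.
Tool frame: the origin (TCP) lies at the very end of the fingers, on their centre line; the grasp point (between the pads) lies 19 mm behind it; z points along the fingers, y is the line along which they close (so a half turn about z gives the same grasp; the last joint's range is limited). The gripper opens to 85 mm and grips with 20 to 120 N. Pads are 22 mm wide; open, the fingers measure 114 mm over their backs; the gripper's body (76 mm by 85 mm) begins 54 mm behind the grasp point. The pads swing forward as they close: fully open they stand 13 mm farther back than shut.
Start: joints at [64.418, 5.964, 5.575, 89.605, 0, 77.527], TCP at [0.136, 0.584, 0.231] pointing down, gripper open.
Joint ranges: [-171.21, 171.21], [-48.23, 106.86], [-62.78, 66.21], [-105.2, 120.99], [-86.42, 89.51], [-180, 180]. Speed limits (degrees/s): [127.2, 127.2, 147.25, 180, 180, 180].

INTERFACE

Orientations are given as a 3x3 rotation matrix whose columns are the frame's x, y, z axes.
In Python, from workcell import bot gives the robot as it stands.
- The arm moves only by the shell command python3 -m pendant 'ROWS' [OPENING]. ROWS is JSON, a list of rows, each an object of numbers: "dx", "dy", "dz": the shift along the tool's x, y, z in mm; "ax", "ay", "az": the turn, a rotation vector about the tool's x, y, z in degrees. In form: [{"dx": .., "dy": .., "dz": .., "ax": .., "ay": .., "az": ..}, ...]. A call has 1 to 12 rows; each row is the pose to reach, as a shift and turn from the pose commanded when the call began, along the tool's axes at that moment; what a row does not reach only later rows make up. A row lasts 1/10 s, in which the tool goes at most 50 mm and 8.59 degrees, less where a joint would pass 70% of its speed; a pose out of reach is approached as far as the arm can. A call with a gripper value outside its range is refused whole. OPENING is the opening, from 0 (shut) to 1 (fully open), set as the call begins (- or left out, the last holds). The fingers move at their own pace and stop on an object; the grip force is fixed at half the most. Time passes only in rows, so rows that repeat a pose let the fingers close. It gives the time, the measured TCP pose, the force, the opening and the grip force at its end, in the units of the state.
- bot.get_state(): the state, without advancing time (a new reading comes with each control period).
- bot.camera(name): name is "side" or "top" or "wrist"; returns a dict with "image" (400x640x3 uint8, red, green, blue), "depth" (400x640 float32, m along the optical axis (not along the pixel's ray), 0 where there is no reading), "fx", "fy", "cx", "cy" (pixels), "R" (3x3) and "t" (3): a world point X has camera coordinates R X + t. Camera axes: x right, y down, z forward; pixel columns grow to the right and rows downward; lengths in m; the calibration is good to about 2 mm. A picture is of the moment at which its call begins.
- bot.job_done(): hands the job in; it is judged then, once.
Trained networks look in a picture, given as the dict that the camera call returned (one of the last four; its "shot" number tells which), for a name from the list of things; names that differ only in an ending like _2 or _b are one class to them, and where a whole thing is asked for, a point or a joint stands for the part that bears it (a point fixed in the world has none). Each returns a list of dicts, best first, with "score" (0 to 1); they miss things now and then, are a little off and sometimes report something else, mostly with a low value. They report only what shows in the picture. A call takes as long as a camera call.
- bot.silhouettes(picture, thing): "mask" (400x640 bool, what is visible of it) and "position" ([column, row] in pixels, amid what is visible of it).
The state is a dict: "t": time; "qpos": joint angles; "joint_velocities": joint speeds; "tau": joint torques, N m; "tcp_pos": TCP position; "orientation": TCP orientation; "ft_force": force on the tool from outside, world axes, zero at the start; "ft_torque": the same for the moment, N m; "grip_width": opening from 0.0 (shut) to 1.0 (fully open); "gripper_force": force on a finger pad.
Only numpy, scipy, OpenCV 4.12 (cv2) and the standard library are available. Lean on these libraries where they do the work, as an engineer would, in place of code of your own. Each camera call takes 0.05 s, during which the arm holds its last target. There are 200 camera calls.

## Working session

There is one attempt and no reset: what is moved stays moved. The work goes in short steps, Python scripts to look and compute and a shell command to move; the robot and the scene stay as the last step left them, time stands still between calls to the robot, and variables do not carry over. Pictures are saved under pics/ and viewed, at most 10 in all, crops included, and the job is handed in when it is done.

```bash
mkdir -p pics
cat > h.py <<'E'
import numpy as np,cv2
from workcell import bot
def pts(p,mask=None):
    d=p["depth"]; v,u=np.nonzero((d>0)&(mask if mask is not None else True))
    z=d[v,u]; c=np.stack([(u-p["cx"])/p["fx"]*z,(v-p["cy"])/p["fy"]*z,z],1)
    return (c-p["t"])@p["R"]
def save(p,n): cv2.imwrite(f"pics/{n}.png",p["image"][:,:,::-1])
E
python3 - <<'E'
from h import *
s=bot.get_state(); print(s["t"],s["tcp_pos"],np.round(s["orientation"],3))
ims=[]
for c in ("top","side"):
    p=bot.camera(c); ims.append(p["image"]); 
    print(c,"cam",-p["R"].T@p["t"])
    for n in ("corner_stop","carousel","knob","marked_lid","mug_middle","timer","remote","torch","keys"):
        for r in bot.silhouettes(p,n)[:2]:
            P=pts(p,r["mask"])
            if len(P): print(n,round(r["score"],2),np.round(r["position"]),np.round(np.median(P,0),3),np.round(np.percentile(P,2,axis=0),3),np.round(np.percentile(P,98,axis=0),3))
    save(p,c)
E
```

```text
0.0 [0.13592977 0.58404089 0.23051156] [[-0.974  0.227 -0.001]
 [ 0.227  0.974 -0.001]
 [ 0.    -0.001 -1.   ]]
top cam [ 0.10375113 -0.22779377  1.21654217]
corner_stop 0.72 [272. 150.] [0.713 0.197 0.021] [ 0.537  0.037 -0.002] [0.739 0.222 0.028]
corner_stop 0.58 [403. 201.] [ 0.674 -0.251  0.016] [ 0.624 -0.318  0.005] [ 0.728 -0.183  0.021]
carousel 0.92 [334. 236.] [ 0.457 -0.108  0.062] [ 0.387 -0.187  0.008] [ 0.567 -0.018  0.189]
knob 0.72 [280. 146.] [0.713 0.196 0.021] [ 0.536  0.04  -0.001] [0.735 0.219 0.028]
knob 0.59 [333. 219.] [ 0.479 -0.101  0.188] [ 0.464 -0.12   0.046] [ 0.505 -0.071  0.194]
marked_lid 0.53 [349. 229.] [ 0.488 -0.157  0.134] [ 0.475 -0.175  0.056] [ 0.517 -0.134  0.141]
mug_middle 0.72 [204. 195.] [0.425 0.313 0.066] [0.382 0.26  0.008] [0.469 0.335 0.106]
timer 0.84 [363. 177.] [ 0.691 -0.109  0.039] [ 0.672 -0.134  0.005] [ 0.724 -0.082  0.057]
remote 0.96 [398. 197.] [ 0.674 -0.248  0.017] [ 0.626 -0.315  0.009] [ 0.727 -0.184  0.021]
torch 0.69 [405. 277.] [ 0.458 -0.344  0.022] [ 0.429 -0.387  0.013] [ 0.489 -0.305  0.032]
torch 0.66 [427. 25
[... 341 characters left out ...]
53  0.063] [ 0.397 -0.196 -0.002] [ 0.575 -0.015  0.184]
knob 0.66 [294. 208.] [ 0.489 -0.116  0.178] [ 0.469 -0.124  0.153] [ 0.506 -0.087  0.19 ]
knob 0.33 [297. 244.] [ 0.504 -0.173  0.094] [ 0.484 -0.181  0.036] [ 0.523 -0.146  0.137]
marked_lid 0.9 [296. 244.] [ 0.504 -0.173  0.096] [ 0.484 -0.181  0.037] [ 0.524 -0.145  0.137]
mug_middle 0.64 [285. 184.] [0.429 0.275 0.073] [ 0.389  0.256 -0.001] [0.484 0.338 0.103]
remote 0.92 [357. 287.] [ 0.679 -0.261  0.014] [ 0.63  -0.326 -0.003] [ 0.732 -0.185  0.018]
torch 0.6 [276. 309.] [ 0.464 -0.351  0.019] [ 0.433 -0.394  0.006] [ 0.498 -0.311  0.028]
keys 0.52 [321. 313.] [ 0.572 -0.365  0.   ] [ 0.518 -0.428 -0.004] [ 0.606 -0.333  0.005]
```

View pics/top.png

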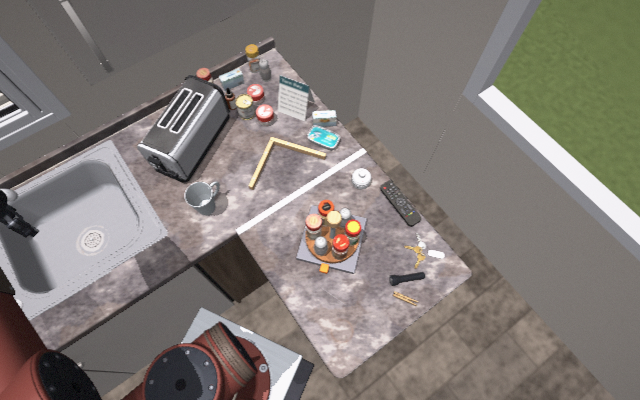

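Run:
```python
from h import *
p=bot.camera("top"); q=bot.camera("side")
A=[]
for c in (p,q):
    P=pts(c,bot.silhouettes(c,"corner_stop")[0]["mask"]); A.append(P[(P[:,2]>.018)&(P[:,2]<.03)])
    # knob top
    K=pts(c); K=K[(K[:,2]>.184)&(K[:,2]<.198)&(abs(K[:,0]-.48)<.06)&(abs(K[:,1]+.1)<.07)]
    print("knobtop",len(K),K.mean(0),K.min(0),K.max(0))
    B=pts(c); B=B[(abs(B[:,2]-.018)<.004)&(abs(B[:,0]-.48)<.16)&(abs(B[:,1]+.1)<.125)]
    print("base",len(B),np.round(cv2.minAreaRect((B[:,:2]*1000).astype(np.float32))[0],1),cv2.minAreaRect((B[:,:2]*1000).astype(np.float32))[1:])
for P in A:
    b=P[(P[:,0]>.68)&(P[:,1]<.19)]; l=P[(P[:,1]>.17)&(P[:,0]<.69)]
    for n,r in (("back",b),("left",l)):
        print(n,len(r),np.round(cv2.minAreaRect((r[:,:2]*1000).astype(np.float32))[0],1),cv2.minAreaRect((r[:,:2]*1000).astype(np.float32))[1:])
    print(P.min(0),P.max(0))
    np.save("rails%d.npy"%len(P),P)
```

```text
knobtop 163 [ 0.48235972 -0.10113272  0.18879888] [ 0.46407261 -0.12015002  0.1841147 ] [ 0.50185004 -0.08109866  0.19414622]
base 857 [ 473.3 -102.1] ((195.4218292236328, 175.90101623535156), 9.62287712097168)
knobtop 75 [ 0.48841329 -0.10559759  0.1870601 ] [ 0.4688248  -0.12560065  0.18403214] [ 0.50716464 -0.08454172  0.19114674]
base 496 [ 479.3 -108.7] ((195.9266815185547, 176.5623016357422), 8.46341609954834)
back 186 [724.1 110. ] ((17.667339324951172, 157.04124450683594), 5.8329620361328125)
left 193 [609.7 208.2] ((161.41468811035156, 15.43337345123291), 4.5677971839904785)
[0.52974587 0.0314488  0.01804837] [0.7371872 0.2195898 0.0297375]
back 90 [729.7 107.1] ((13.714781761169434, 161.82937622070312), 4.888283729553223)
left 92 [613.2 202.6] ((151.54962158203125, 22.887985229492188), 5.5174431800842285)
[0.53823638 0.02633711 0.01801772] [0.741489   0.22293634 0.02712243]
```

View pics/side.png

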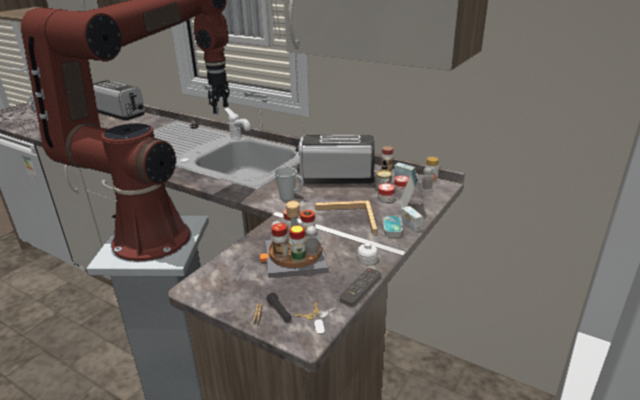

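The top view shows the carousel at about (334,236), with the orange pointer towards the robot at (324,268) and the yellow-stickered jar on the right at (352,229). The stop's corner is at (272,140), and the side view agrees. My estimates:

| Item | Position (m) | Yaw / angle |
|---|---|---|
| Axis | (0.486, -0.104) | base yaw about 9° |
| Inner corner | (0.711, 0.2075) | 5.2° |
| Target axis | (0.631, 0.112) | not applicable |
| Marked jar | not needed | needs about 90° clockwise |

Next I move above the knob.

```bash
python3 -m pendant '[{"dx":-370,"dy":-206},{"dx":-370,"dy":-206},{"dx":-370,"dy":-206},{"dx":-370,"dy":-206},{"dx":-370,"dy":-206},{"dx":-370,"dy":-206},{"dx":-370,"dy":-206},{"dx":-370,"dy":-206},{"dx":-370,"dy":-206},{"dx":-497,"dy":-591},{"dx":-497,"dy":-591},{"dx":-497,"dy":-591}]' 1
```

```text
$[0]: bad value
```

```bash
python3 -m pendant '[{"dx":-370,"dy":-206,"dz":0,"ax":0,"ay":0,"az":0},{"dx":-370,"dy":-206,"dz":0,"ax":0,"ay":0,"az":0},{"dx":-370,"dy":-206,"dz":0,"ax":0,"ay":0,"az":0},{"dx":-370,"dy":-206,"dz":0,"ax":0,"ay":0,"az":0},{"dx":-370,"dy":-206,"dz":0,"ax":0,"ay":0,"az":0},{"dx":-370,"dy":-206,"dz":0,"ax":0,"ay":0,"az":0},{"dx":-370,"dy":-206,"dz":0,"ax":0,"ay":0,"az":0},{"dx":-370,"dy":-206,"dz":0,"ax":0,"ay":0,"az":0},{"dx":-370,"dy":-206,"dz":0,"ax":0,"ay":0,"az":0},{"dx":-497,"dy":-591,"dz":0,"ax":0,"ay":0,"az":0},{"dx":-497,"dy":-591,"dz":0,"ax":0,"ay":0,"az":0},{"dx":-497,"dy":-591,"dz":0,"ax":0,"ay":0,"az":0}]' 1
```

```text
t: 2.4
tcp_pos: [0.4631, 0.1488, 0.2313]
orientation: [[-0.974, 0.226, 0.0], [0.226, 0.974, 0.0], [-0.0, 0.0, -1.0]]
ft_force: [0.1, -0.4, 0.0]
grip_width: 1.003
gripper_force: 0.0
```

```bash
python3 -m pendant '[{"dx":-80,"dy":-241,"dz":0,"ax":0,"ay":0,"az":0},{"dx":-80,"dy":-241,"dz":0,"ax":0,"ay":0,"az":0},{"dx":-80,"dy":-241,"dz":0,"ax":0,"ay":0,"az":0},{"dx":-80,"dy":-241,"dz":0,"ax":0,"ay":0,"az":0},{"dx":-80,"dy":-241,"dz":0,"ax":0,"ay":0,"az":0},{"dx":-80,"dy":-241,"dz":0,"ax":0,"ay":0,"az":0},{"dx":-80,"dy":-241,"dz":0,"ax":0,"ay":0,"az":0},{"dx":-80,"dy":-241,"dz":0,"ax":0,"ay":0,"az":0}]' 1
python3 - <<'E'
from h import *
p=bot.camera("wrist"); save(p,"w1"); print(-p["R"].T@p["t"])
s=bot.get_state();print(s["tcp_pos"],np.round(s["qpos"],1))
K=pts(p); k=K[(abs(K[:,2]-.19)<.006)&(np.hypot(K[:,0]-.486,K[:,1]+.104)<.045)]
print(len(k),k.mean(0),cv2.minEnclosingCircle((k[:,:2]*1000).astype(np.float32)))
for n in ("marked_lid","knob"):
  for r in bot.silhouettes(p,n)[:2]:
    P=pts(p,r["mask"]);print(n,r["score"],r["position"],np.median(P,0))
    hi=P[P[:,2]>.13]; print(len(hi),hi.mean(0) if len(hi) else 0)
E
```

```text
t: 3.2
tcp_pos: [0.4864, -0.1017, 0.2313]
orientation: [[-0.974, 0.226, -0.0], [0.226, 0.974, 0.0], [0.0, 0.0, -1.0]]
ft_force: [0.3, 0.2, -0.2]
grip_width: 1.0
gripper_force: 0.0
[ 0.42226128 -0.08729595  0.37460021]
[ 0.48642939 -0.10129567  0.23142698] [-26.9 -12.1 -11.9  90.2   0.  -13.9]
2663 [ 0.48346057 -0.10137289  0.19002863] ((485.41375732421875, -101.83540344238281), 20.148147583007812)
marked_lid 0.83 [266.5, 223.2] [ 0.49286601 -0.14941585  0.13685734]
2028 [ 0.49786775 -0.1534287   0.13748395]
knob 0.58 [318.6, 216.1] [ 0.48122868 -0.10078616  0.19022031]
3003 [ 0.4816631  -0.10089136  0.18789687]
```

View pics/w1.png

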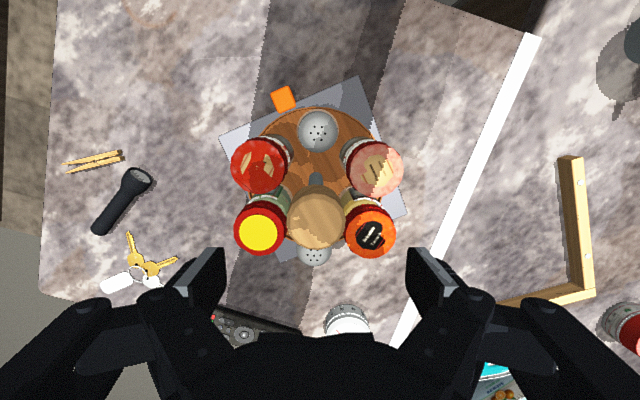

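The wrist view puts the knob at (318,216), which is (485.4, -101.8) mm with a radius of 20.1 mm as expected. The yellow-stickered lid is at (260,232). I descend and grip.

```bash
python3 -m pendant '[{"dx":1,"dy":-1,"dz":40,"ax":0,"ay":0,"az":0},{"dx":1,"dy":-1,"dz":80,"ax":0,"ay":0,"az":0},{"dx":1,"dy":-1,"dz":80,"ax":0,"ay":0,"az":0},{"dx":1,"dy":-1,"dz":80,"ax":0,"ay":0,"az":0}]' 1
python3 -m pendant '[{"dx":0,"dy":0,"dz":0,"ax":0,"ay":0,"az":0},{"dx":0,"dy":0,"dz":0,"ax":0,"ay":0,"az":0},{"dx":0,"dy":0,"dz":0,"ax":0,"ay":0,"az":0},{"dx":0,"dy":0,"dz":0,"ax":0,"ay":0,"az":0},{"dx":0,"dy":0,"dz":0,"ax":0,"ay":0,"az":0},{"dx":0,"dy":0,"dz":0,"ax":0,"ay":0,"az":0},{"dx":0,"dy":0,"dz":0,"ax":0,"ay":0,"az":0},{"dx":0,"dy":0,"dz":0,"ax":0,"ay":0,"az":0}]' 0
```

```text
t: 3.75
tcp_pos: [0.485, -0.1023, 0.152]
orientation: [[-0.974, 0.226, -0.001], [0.226, 0.974, 0.0], [0.001, 0.0, -1.0]]
ft_force: [0.5, -0.7, 0.9]
grip_width: 1.0
gripper_force: 0.0
t: 4.55
tcp_pos: [0.4861, -0.1036, 0.153]
orientation: [[-0.974, 0.227, 0.002], [0.227, 0.974, -0.001], [-0.003, -0.001, -1.0]]
ft_force: [-1.2, -0.2, 6.5]
grip_width: 0.45
gripper_force: 60.1
```

```bash
python3 -m pendant '[{"dx":-3,"dy":8,"dz":0,"ax":0,"ay":0,"az":0},{"dx":-9,"dy":25,"dz":0,"ax":0,"ay":0,"az":0},{"dx":-17,"dy":47,"dz":0,"ax":0,"ay":0,"az":0},{"dx":-26,"dy":70,"dz":0,"ax":0,"ay":0,"az":0},{"dx":-35,"dy":94,"dz":0,"ax":0,"ay":0,"az":0},{"dx":-44,"dy":118,"dz":0,"ax":0,"ay":0,"az":0},{"dx":-53,"dy":142,"dz":0,"ax":0,"ay":0,"az":0},{"dx":-62,"dy":166,"dz":0,"ax":0,"ay":0,"az":0},{"dx":-70,"dy":188,"dz":0,"ax":0,"ay":0,"az":0},{"dx":-77,"dy":206,"dz":0,"ax":0,"ay":0,"az":0},{"dx":-81,"dy":218,"dz":0,"ax":0,"ay":0,"az":0},{"dx":-83,"dy":223,"dz":0,"ax":0,"ay":0,"az":0}]' 0
python3 - <<'E'
from h import *
p=bot.camera("side"); q=bot.camera("wrist"); t=bot.camera("top"); save(q,"w2")
s=bot.get_state();print(s["t"],s["tcp_pos"],s["ft_force"],s["ft_torque"],np.round(s["qpos"],1))
cv2.imwrite("pics/st.png",np.vstack([cv2.resize(c["image"][120:320,200:450][:,:,::-1],None,fx=1.5,fy=1.5) for c in (p,t)]))
for c in (p,q,t):
    B=pts(c); B=B[(abs(B[:,2]-.018)<.0025)&(abs(B[:,0]-.61)<.11)&(abs(B[:,1]-.095)<.1)]
    print(len(B),cv2.minAreaRect((B[:,:2]*1000).astype(np.float32)) if len(B)>5 else 0)
E
```

```text
t: 5.75
tcp_pos: [0.6179, 0.0957, 0.153]
orientation: [[-0.974, 0.226, 0.002], [0.226, 0.974, -0.001], [-0.003, -0.0, -1.0]]
ft_force: [-1.6, -3.0, 7.8]
grip_width: 0.45
gripper_force: 60.4
5.9 [0.61805423 0.09578768 0.15311559] [1.12032597 2.16591572 5.28074912] [ 0.25252106 -0.20782192  0.00265956] [-3.2 10.1  1.9 81.7  0.   9.9]
213 ((617.7030639648438, 95.5788345336914), (198.5459747314453, 202.99740600585938), 89.91097259521484)
5709 ((579.4088745117188, 135.7138671875), (259.756103515625, 146.28689575195312), 51.42219161987305)
503 ((603.4989013671875, 106.01289367675781), (195.22959899902344, 198.56394958496094), 9.853291511535645)
```

View pics/w2.png

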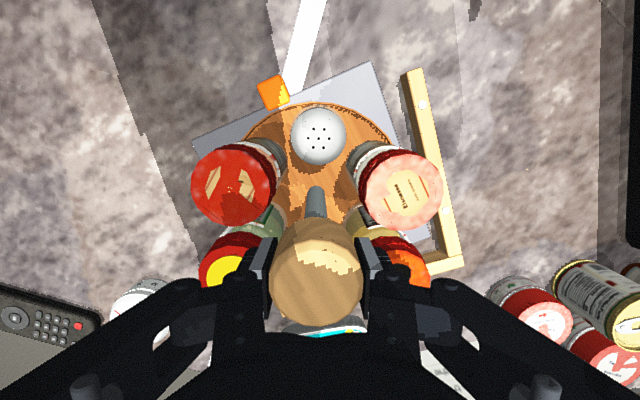

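View pics/st.png

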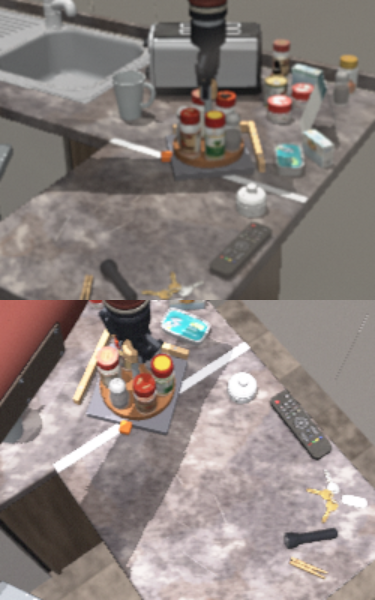

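The base is still about 12° askew relative to the rails and nearly touching the left one. Its front edge runs (195,138) to (370,62), and the left rail runs (400,80) to (435,255). I push along the corner's y axis, then x, so the rails square it, and watch the force.

```bash
python3 -m pendant '[{"dx":0.6,"dy":1.9,"dz":0,"ax":0,"ay":0,"az":0},{"dx":1.2,"dy":3.8,"dz":0,"ax":0,"ay":0,"az":0},{"dx":1.9,"dy":5.7,"dz":0,"ax":0,"ay":0,"az":0},{"dx":2.5,"dy":7.6,"dz":0,"ax":0,"ay":0,"az":0},{"dx":3.1,"dy":9.5,"dz":0,"ax":0,"ay":0,"az":0},{"dx":3.8,"dy":11.4,"dz":0,"ax":0,"ay":0,"az":0},{"dx":4.4,"dy":13.3,"dz":0,"ax":0,"ay":0,"az":0},{"dx":4.4,"dy":13.3,"dz":0,"ax":0,"ay":0,"az":0}]' 0
python3 -m pendant '[{"dx":-1.9,"dy":0.6,"dz":0,"ax":0,"ay":0,"az":0},{"dx":-3.8,"dy":1.2,"dz":0,"ax":0,"ay":0,"az":0},{"dx":-5.7,"dy":1.9,"dz":0,"ax":0,"ay":0,"az":0},{"dx":-7.6,"dy":2.5,"dz":0,"ax":0,"ay":0,"az":0},{"dx":-9.5,"dy":3.1,"dz":0,"ax":0,"ay":0,"az":0},{"dx":-11.4,"dy":3.8,"dz":0,"ax":0,"ay":0,"az":0},{"dx":-13.3,"dy":4.4,"dz":0,"ax":0,"ay":0,"az":0},{"dx":-13.3,"dy":4.4,"dz":0,"ax":0,"ay":0,"az":0}]' 0
python3 - <<'E'
from h import *
q=bot.camera("wrist"); save(q,"w3"); s=bot.get_state();print(s["tcp_pos"],s["ft_force"],s["ft_torque"],s["orientation"])
E
```

```text
t: 6.7
tcp_pos: [0.6164, 0.1086, 0.1531]
orientation: [[-0.974, 0.227, 0.003], [0.227, 0.974, -0.001], [-0.003, -0.001, -1.0]]
ft_force: [-0.4, -2.9, 6.4]
grip_width: 0.452
gripper_force: 60.2
t: 7.5
tcp_pos: [0.6301, 0.1102, 0.1531]
orientation: [[-0.974, 0.227, 0.002], [0.227, 0.974, -0.0], [-0.002, 0.0, -1.0]]
ft_force: [-2.4, -0.2, 6.3]
grip_width: 0.448
gripper_force: 60.3
[0.6300534  0.11023343 0.15309453] [-1.7313794  -1.5285883   7.22862265] [-0.20348772  0.358173   -0.05460314] [[-9.73895768e-01  2.26986731e-01  2.01434676e-03]
 [ 2.26986534e-01  9.73897841e-01 -3.29005667e-04]
 [-2.03644788e-03  1.36812361e-04 -9.99997917e-01]]
```

View pics/w3.png

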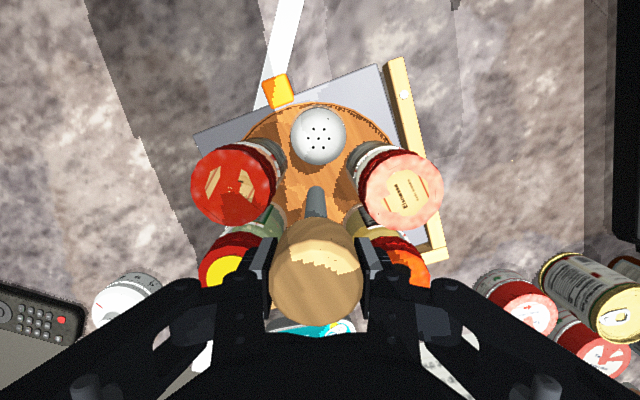

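Still somewhat skewed: the front edge runs (195,135) to (380,65), so there's no full contact yet. I keep pushing gently.

```bash
python3 -m pendant '[{"dx":0.3,"dy":0.9,"dz":0,"ax":0,"ay":0,"az":0},{"dx":0.6,"dy":1.9,"dz":0,"ax":0,"ay":0,"az":0},{"dx":0.9,"dy":2.8,"dz":0,"ax":0,"ay":0,"az":0},{"dx":0.9,"dy":2.8,"dz":0,"ax":0,"ay":0,"az":0}]' 0
python3 -m pendant '[{"dx":-1,"dy":0.3,"dz":0,"ax":0,"ay":0,"az":0},{"dx":-1.9,"dy":0.6,"dz":0,"ax":0,"ay":0,"az":0},{"dx":-2.8,"dy":0.9,"dz":0,"ax":0,"ay":0,"az":0},{"dx":-2.8,"dy":0.9,"dz":0,"ax":0,"ay":0,"az":0}]' 0
cat >> h.py <<'E'
def look(n):
    F=[];T=[]
    for _ in range(3):
        q=bot.camera("wrist"); s=bot.get_state(); F.append(s["ft_force"]); T.append(s["ft_torque"])
    cv2.imwrite(f"pics/{n}.png",cv2.resize(q["image"][40:300,160:480][:,:,::-1],None,fx=2,fy=2))
    print(s["t"],s["tcp_pos"],np.mean(F,0),np.mean(T,0))
    # base top: front and left edges, robust line on depth points by height/colour
    P=pts(q); im=q["image"].astype(int); d=q["depth"]; v,u=np.nonzero(d>0); c=im[v,u]
    grey=(c.max(1)-c.min(1)<25)&(abs(P[:,2]-.018)<.004)&(np.hypot(P[:,0]-.631,P[:,1]-.112)<.126)
    wood=(c[:,0]-c[:,2]>40)&(abs(P[:,2]-.024)<.005)&(P[:,1]>.18)&(P[:,0]<.7)
    G,W=P[grey][:,:2]*1000,P[wood][:,:2]*1000
    print(len(G),len(W))
    def edge(A,axis,lo,hi,mx):  # extreme of the other axis per bin
        r=[]
        for b in np.arange(lo,hi,4):
            s=A[(A[:,axis]>=b)&(A[:,axis]<b+4)][:,1-axis]
            if len(s)>3: r.append((b+2,np.percentile(s,97 if mx else 3)))
        r=np.array(r)
        if len(r)<4: return None
        f=np.polyfit(r[:,0],r[:,1],1); k=abs(np.polyval(f,r[:,0])-r[:,1])<3
        f=np.polyfit(r[k,0],r[k,1],1); return np.degrees(np.arctan(f[0])),np.polyval(f,(lo+hi)/2),k.sum()
    print("base front yaw",edge(G,1,40,190,False),"(neg slope)"); print("base left",edge(G,0,545,620,True))
    print("rail in",edge(W,0,545,620,False),"rail out",edge(W,0,545,620,True))
E
python3 -c "
from h import *
look('w4')"
```

```text
t: 7.95
tcp_pos: [0.6301, 0.1125, 0.1531]
orientation: [[-0.974, 0.228, 0.003], [0.228, 0.974, -0.001], [-0.003, -0.001, -1.0]]
ft_force: [-1.3, -3.9, 6.9]
grip_width: 0.451
gripper_force: 60.2
t: 8.35
tcp_pos: [0.6326, 0.1132, 0.1531]
orientation: [[-0.974, 0.227, 0.002], [0.227, 0.974, -0.001], [-0.002, -0.0, -1.0]]
ft_force: [-2.7, -1.4, 7.0]
grip_width: 0.449
gripper_force: 60.4
8.5 [0.63260852 0.11324074 0.15310161] [-2.85807185 -1.05801363  7.7365211 ] [-0.33204352  0.55861869 -0.06202961]
5067 1833
base front yaw (np.float64(-5.014898428669261), np.float64(543.8379763217723), np.int64(33)) (neg slope)
base left (np.float64(9.528743365782967), np.float64(195.56868795041788), np.int64(16))
rail in (np.float64(4.822270704681188), np.float64(197.87813174086392), np.int64(17)) rail out (np.float64(5.039706589970342), np.float64(210.9160365923997), np.int64(19))
```

View pics/w4.png

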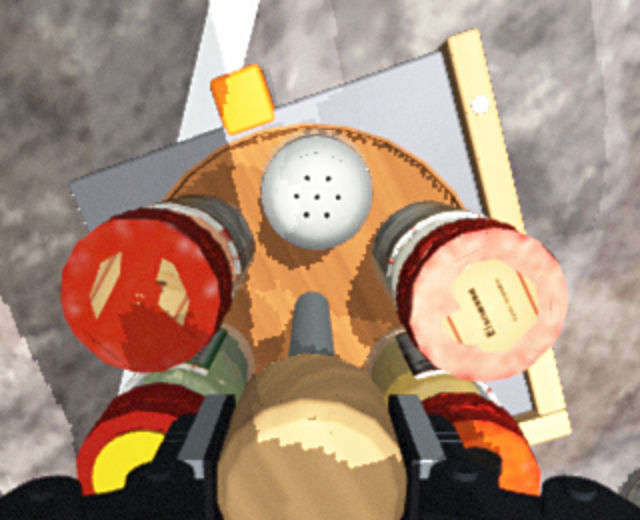

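```bash
python3 -m pendant '[{"dx":0.3,"dy":0.9,"dz":0,"ax":0,"ay":0,"az":0},{"dx":0.6,"dy":1.9,"dz":0,"ax":0,"ay":0,"az":0},{"dx":0.9,"dy":2.8,"dz":0,"ax":0,"ay":0,"az":0},{"dx":0.9,"dy":2.8,"dz":0,"ax":0,"ay":0,"az":0}]' 0
python3 -m pendant '[{"dx":-1,"dy":0.3,"dz":0,"ax":0,"ay":0,"az":0},{"dx":-1.9,"dy":0.6,"dz":0,"ax":0,"ay":0,"az":0},{"dx":-2.8,"dy":0.9,"dz":0,"ax":0,"ay":0,"az":0},{"dx":-2.8,"dy":0.9,"dz":0,"ax":0,"ay":0,"az":0}]' 0
python3 -c "
from h import *
look('w5')"
```

```text
t: 8.9
tcp_pos: [0.6328, 0.1144, 0.1533]
orientation: [[-0.974, 0.228, 0.002], [0.228, 0.974, -0.004], [-0.003, -0.003, -1.0]]
ft_force: [-1.4, -9.0, 8.0]
grip_width: 0.45
gripper_force: 60.5
t: 9.3
tcp_pos: [0.6339, 0.1144, 0.1535]
orientation: [[-0.974, 0.228, -0.001], [0.228, 0.974, -0.004], [0.0, -0.005, -1.0]]
ft_force: [-12.9, -10.9, 14.5]
grip_width: 0.454
gripper_force: 61.3
9.45 [0.63392371 0.11436918 0.15352723] [-12.91503372 -12.13539338  14.52157639] [-2.3164246   2.64848711  0.04253335]
5131 1828
base front yaw (np.float64(-4.685819829089291), np.float64(544.3741492075561), np.int64(33)) (neg slope)
base left (np.float64(8.797710843596581), np.float64(196.56170853385828), np.int64(17))
rail in (np.float64(6.202940210981945), np.float64(198.21691458805145), np.int64(18)) rail out (np.float64(5.010845956579141), np.float64(210.90442535162427), np.int64(19))
```

View pics/w5.png

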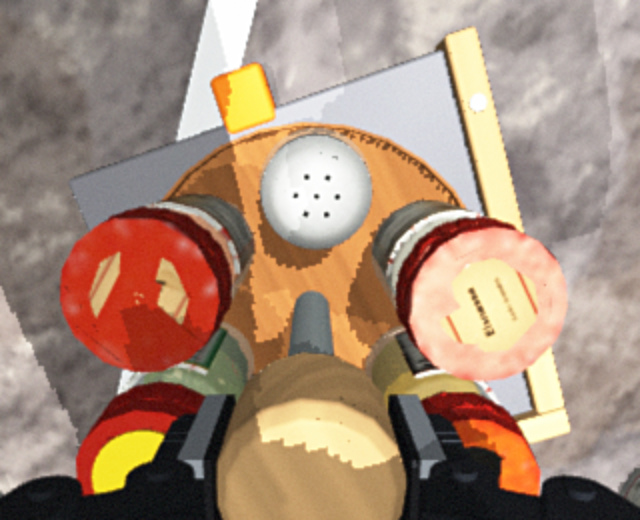

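Both rails now resist, about 12 N each with a sharp rise, so the base is seated. The front edge yaw of 4.7–5° also matches the corner. I ease the push off, and recompute the lid angle from the w1 sticker pixels.

```bash
python3 -m pendant '[{"dx":0.6,"dy":-1.2,"dz":0,"ax":0,"ay":0,"az":0},{"dx":1.2,"dy":-2.2,"dz":0,"ax":0,"ay":0,"az":0},{"dx":1.2,"dy":-2.2,"dz":0,"ax":0,"ay":0,"az":0}]' 0
python3 - <<'E'
from h import *
q=bot.camera("wrist"); s=bot.get_state(); print(s["tcp_pos"],s["ft_force"],s["ft_torque"])
im=cv2.imread("pics/w1.png").astype(int); m=(im[:,:,2]>200)&(im[:,:,1]>190)&(im[:,:,0]<90); m[:, :220]=0;m[:,300:]=0
v,u=np.nonzero(m); print(len(u),u.min(),u.max(),v.min(),v.max())
C=np.array([.42226128,-.08729595,.37460021]); ray=q["R"].T@np.array([((u.min()+u.max())/2-q["cx"])/q["fx"],((v.min()+v.max())/2-q["cy"])/q["fy"],1])
X=C+ray*(.137-C[2])/ray[2]; print(X, "angle",np.degrees(np.arctan2(X[1]+.1018,X[0]-.4854)),np.hypot(X[1]+.1018,X[0]-.4854))
E
```

```text
t: 9.75
tcp_pos: [0.6331, 0.114, 0.1531]
orientation: [[-0.974, 0.228, 0.001], [0.228, 0.974, -0.001], [-0.001, -0.001, -1.0]]
ft_force: [-5.4, -4.4, 9.2]
grip_width: 0.448
gripper_force: 60.6
[0.63307746 0.11395418 0.15305741] [-5.77005428 -5.2090359   7.70245767] [-0.75273871  1.15069245 -0.02667657]
1046 239 276 215 249
[ 0.49979391 -0.15593679  0.137     ] angle -75.11065581489112 0.05601764706887496
```

```bash
python3 -m pendant '[{"dx":0.2,"dy":-0.4,"dz":0,"ax":0,"ay":0,"az":4},{"dx":0.2,"dy":-0.4,"dz":0,"ax":0,"ay":0,"az":12},{"dx":0.2,"dy":-0.4,"dz":0,"ax":0,"ay":0,"az":20},{"dx":0.2,"dy":-0.4,"dz":0,"ax":0,"ay":0,"az":28},{"dx":0.2,"dy":-0.4,"dz":0,"ax":0,"ay":0,"az":36},{"dx":0.2,"dy":-0.4,"dz":0,"ax":0,"ay":0,"az":44},{"dx":0.2,"dy":-0.4,"dz":0,"ax":0,"ay":0,"az":48},{"dx":0.2,"dy":-0.4,"dz":0,"ax":0,"ay":0,"az":48}]' 0
```

```text
t: 10.6
tcp_pos: [0.6326, 0.1133, 0.1531]
orientation: [[-0.48, 0.877, 0.0], [0.877, 0.48, -0.002], [-0.002, -0.001, -1.0]]
ft_force: [-7.5, -5.7, 10.3]
grip_width: 0.451
gripper_force: 60.7
```

```bash
python3 -m pendant '[{"dx":0,"dy":0,"dz":0,"ax":0,"ay":0,"az":4},{"dx":0,"dy":0,"dz":0,"ax":0,"ay":0,"az":12},{"dx":0,"dy":0,"dz":0,"ax":0,"ay":0,"az":20},{"dx":0,"dy":0,"dz":0,"ax":0,"ay":0,"az":28},{"dx":0,"dy":0,"dz":0,"ax":0,"ay":0,"az":36},{"dx":0,"dy":0,"dz":0,"ax":0,"ay":0,"az":44},{"dx":0,"dy":0,"dz":0,"ax":0,"ay":0,"az":49},{"dx":0,"dy":0,"dz":0,"ax":0,"ay":0,"az":52},{"dx":0,"dy":0,"dz":0,"ax":0,"ay":0,"az":52}]' 0
python3 - <<'E'
from h import *
ims=[]
for n in ("wrist","top","side"):
    q=bot.camera(n); im=q["image"].astype(int)
    ims.append(q["image"][40:300,160:480] if n=="wrist" else q["image"][120:250,220:380])
    for r in bot.silhouettes(q,"marked_lid")[:1]: print(n,r["score"],r["position"])
    P=pts(q); v,u=np.nonzero(q["depth"]>0); c=im[v,u]
    near=np.hypot(P[:,0]-.632,P[:,1]-.113)<.09
    y=near&(c[:,0]>150)&(c[:,1]>130)&(c[:,2]<90)&(abs(P[:,2]-.137)<.008)
    Y=P[y][:,:2]
    if len(Y)>5:
        ce=(np.array(cv2.minEnclosingCircle((Y*1000).astype(np.float32))[0])/1000); print(n,len(Y),"sticker",ce,Y.mean(0),"angle",np.degrees(np.arctan2(ce[1]-.1135,ce[0]-.6328)),cv2.minEnclosingCircle((Y*1000).astype(np.float32))[1])
    o=(c[:,0]>200)&(c[:,1]>80)&(c[:,1]<190)&(c[:,2]<70)&(P[:,2]<.035)&(np.hypot(P[:,0]-.53,P[:,1]-.105)<.03)
    O=P[o]
    if len(O)>3: print("pointer",len(O),O.mean(0),"angle",np.degrees(np.arctan2(O[:,1].mean()-.1135,O[:,0].mean()-.6328)))
s=bot.get_state(); print(s["t"],s["tcp_pos"],s["ft_force"],s["qpos"])
a,b,c=ims; row=np.hstack([cv2.resize(x,(380,300)) for x in (b,c)])
cv2.imwrite("pics/f.png",np.vstack([cv2.resize(a,(380,300)),]+[row[:,:380]])[:,:,::-1]) if 0 else cv2.imwrite("pics/f.png",np.vstack([row[:300],np.hstack([cv2.resize(a,(370,300)),np.zeros((300,390,3),np.uint8)])])[:,:,::-1])
E
```

```text
t: 11.5
tcp_pos: [0.6317, 0.1132, 0.1531]
orientation: [[0.395, 0.919, -0.002], [0.919, -0.395, -0.002], [-0.003, -0.0, -1.0]]
ft_force: [-12.1, -6.5, 12.5]
grip_width: 0.451
gripper_force: 61.0
wrist 0.84 [235.4, 242.5]
wrist 708 sticker [0.62878882 0.11197521] [0.58334275 0.1192193 ] angle -159.1864831763251 68.84318542480469
pointer 25 [0.53031444 0.11546007 0.01900187] angle 178.90433356907377
top 0.82 [279.9, 172.0]
top 18 sticker [0.57595056 0.10899078] [0.57355105 0.10501802] angle -175.46486782739973 17.209484100341797
pointer 5 [0.52808116 0.10129738 0.01513809] angle -173.35344310241618
side 0.82 [324.1, 199.7]
side 19 sticker [0.57983655 0.11097097] [0.57877956 0.1059988 ] angle -177.26617601909786 16.23186683654785
pointer 4 [0.53726238 0.09642004 0.01509313] angle -169.86389688579905
11.8 [0.63168419 0.11327403 0.15308442] [-12.08358843  -6.89037035  11.66146609] [ -1.41517845  13.34627565   5.58974878  82.33569798  -0.14353395
 111.7457641 ]
```

View pics/f.png

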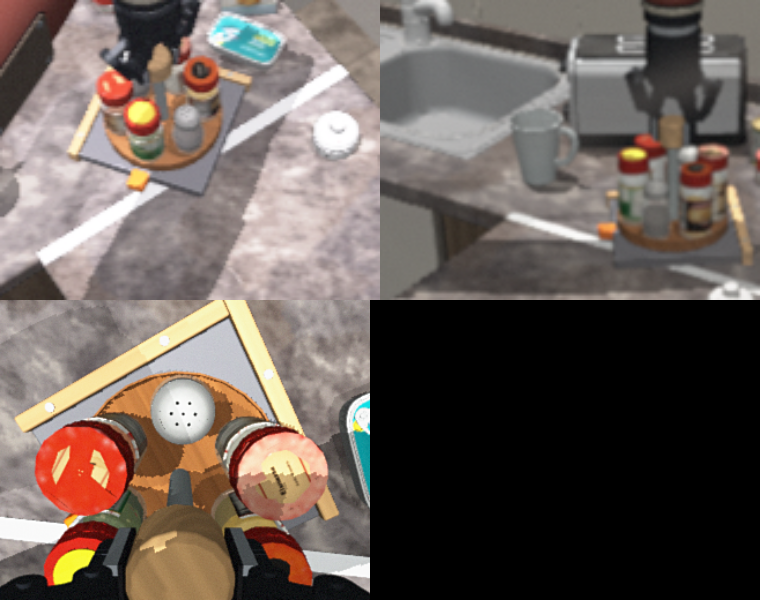

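The turn went well: the sticker is at about -175.5° from the top camera and about -177° from the side, against a target of about -175°. The wrist view shows grey base right up to both rails. I ease the raised x force and check the gaps along the rails numerically.

```bash
python3 -m pendant '[{"dx":-0.3,"dy":-0.4,"dz":0,"ax":0,"ay":0,"az":0},{"dx":-0.5,"dy":-0.8,"dz":0,"ax":0,"ay":0,"az":0},{"dx":-0.5,"dy":-0.8,"dz":0,"ax":0,"ay":0,"az":0}]' 0
python3 - <<'E'
from h import *
q=bot.camera("wrist"); s=bot.get_state(); print(s["t"],s["tcp_pos"],s["ft_force"],s["ft_torque"])
P=pts(q); v,u=np.nonzero(q["depth"]>0); c=q["image"].astype(int)[v,u]
near=np.hypot(P[:,0]-.66,P[:,1]-.14)<.19
g=near&(c.max(1)-c.min(1)<28)&(abs(P[:,2]-.018)<.005); w=near&(c[:,0]-c[:,2]>40)&(abs(P[:,2]-.024)<.005)
a=np.radians(5.0); R=np.array([[np.cos(a),-np.sin(a)],[np.sin(a),np.cos(a)]])
G=(P[g][:,:2]-[.711,.2075])@R*1000; W=(P[w][:,:2]-[.711,.2075])@R*1000
for ax,n in ((0,"back"),(1,"left")):
    for b in range(-170,-5,15):
        f=lambda A:A[(A[:,1-ax]>b)&(A[:,1-ax]<b+15)][:,ax]
        x=f(G);x=x[abs(x)<25];y=f(W);y=y[abs(y-7)<15]
        if len(x)>20 and len(y)>20: print(n,b,round(np.percentile(x,97),1),np.round(np.percentile(y,[3,97]),1))
E
```

```text
t: 12.1
tcp_pos: [0.6316, 0.1133, 0.1531]
orientation: [[0.393, 0.919, 0.0], [0.919, -0.393, -0.002], [-0.002, 0.001, -1.0]]
ft_force: [-7.1, -6.1, 10.3]
grip_width: 0.452
gripper_force: 60.6
12.15 [0.63157947 0.11320854 0.15308867] [-6.9308257  -6.01810715  9.95626535] [-1.01768428  1.70451866 -0.02460227]
back -170 0.9 [ 1.7 14.1]
back -95 1.3 [ 1.4 14.6]
back -80 1.2 [ 1.2 14.4]
back -65 1.2 [ 1.2 14.4]
back -50 0.7 [ 1.3 14.5]
back -35 0.5 [ 1.3 14.3]
back -20 0.5 [ 1.3 14.4]
left -170 1.5 [ 1.7 14.9]
left -155 1.5 [ 1.8 15. ]
left -140 1.3 [ 1.8 14.9]
left -125 1.3 [ 1.8 14.9]
left -110 1.5 [ 1.7 14.8]
left -95 1.4 [ 1.7 14.9]
left -80 1.4 [ 1.6 14.8]
left -65 1.3 [ 1.6 14.8]
left -50 0.9 [ 1.6 14.8]
left -35 0.7 [ 1.6 14.7]
left -20 0.7 [ 1.6 14.7]
```

Flush along both rails, with gaps under 1 mm. The turntable comes out at about -175.1° against -175°, and the knob is held with a gentle seating push. Handing in.

```bash
python3 -c "
from workcell import bot
print(bot.job_done())"
```

```text
the job is handed in; nothing more can be done
None
```

I handed the job in at about 12 s; no verdict came back. By my last measurements the base is flush on both rails (gaps under 1 mm), the yellow-stickered jar is behind the pointer to within about 2°, and the gripper still holds the knob.

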